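Load a cartridge under the spring shutter of a bench reader

ROBOT

A 6-joint arm with a two-finger parallel gripper is mounted at the origin on a cart in front of the work surface, level with it; the furniture and walls round the work are solid. World frame = base frame: x ahead of the robot, y to its left, z up, the work surface at z = 0. Lengths are in m, angles in rad, forces in N, time in s.
With the tool pointing down it reaches from about 0.3 to 1 m from the base axis. Payload 5.1 kg.
Tool frame: the origin (TCP) lies at the very end of the fingers, on their centre line; the grasp point (between the pads) lies 19 mm behind it; z points along the fingers, x is the direction in which the jaws open and shut, and the axes are right-handed (so a half turn about z gives the same grasp; the last joint's range is limited). The gripper opens to 95 mm and grips with 3 to 60 N. Pads are 20 mm wide; open, the fingers measure 119 mm over their backs; the gripper's body (75 mm by 180 mm) begins 59 mm behind the grasp point.
Start: joints at [1.043, 0.124, 1.65, -0, 1.367, -0.083], TCP at [0.28, 0.587, 0.188] pointing down, gripper open.
Joint ranges: [-2.61, 2.61], [-1.02, 2.33], [0.03, 2.71], [-1.35, 4.49], [0.32, 2.68], [-2.91, 2.91]. Speed limits (rad/s): [2.57, 2.57, 3.14, 3.14, 3.14, 3.14].

INTERFACE

Orientations are given as a unit quaternion [x, y, z, w].
In Python, from station import arm gives the robot as it stands. The module is installed in compiled form; this text tells all that it offers.
- The arm moves only by the tool carry_out, never from a script. Its argument "steps" is a list of rows, each an object with "grip": the opening, from 0 (shut) to 1 (fully open); "linear": the shift along the tool's x, y, z in m, a list of three; "spin": the turn about the tool's z in rad. In form: [{"grip": grip, "linear": [dx, dy, dz], "spin": spin}, ...]. A call has 1 to 12 rows; each row is the pose to reach, as a shift and turn from the pose commanded when the call began, along the tool's axes at that moment; what a row does not reach only later rows make up. A row lasts 1/8 s, in which the tool goes at most 62.5 mm and 10.7 degrees, less where a joint would pass 70% of its speed; a pose out of reach is approached as far as the arm can. A call with a gripper value outside its range is refused whole. The fingers move at their own pace and stop on an object; "newtons" is the grip in N (left out, the last holds). Time passes only in rows, so rows that repeat a pose let the fingers close. It gives the time, the measured TCP pose, the force and the opening at its end, in the units of the state.
- arm.get_obs(): the state, without advancing time (a new reading comes with each control period).
- arm.capture(name): name is "side" or "top" or "wrist"; returns (picture, depth): 384x512x3 uint8, red, green, blue; 384x512 float32, m along the optical axis (not along the pixel's ray), 0 where there is no reading.
- arm.camera_params(name): a dict with "K" (3x3 intrinsics, pixels), "R" (3x3) and "t" (3): a world point X has camera coordinates R X + t; the wrist camera has in their place "tool_from_camera" (4x4, takes a point from camera to tool coordinates, whose origin is the TCP and whose axes are the tool frame's). Camera axes: x right, y down, z forward; pixel columns grow to the right and rows downward; lengths in m; the calibration is good to about 2 mm. The wrist camera is an equidistant fisheye: a pixel r from the principal point sees the ray r / f radians off the axis. A picture is of the moment at which its call begins: read the wrist's pose just before it. camera_params takes no time and is no camera call.
- arm.sign_off(): hands the job in, once; it reports no verdict.
Trained networks look in the newest picture that a camera, given by its name, has taken for a name from the list of things; names that differ only in an ending like _2 or _b are one class to them, and where a whole thing is asked for, a point or a joint stands for the part that bears it (a point fixed in the world has none). Each returns a list of dicts, best first, with "confidence" (0 to 1); they miss things now and then, are a little off and sometimes report something else, mostly with a low value. They report only what shows in the picture. A call takes as long as a camera call. They do not tell look-alikes from the thing itself.
- arm.find_in(label, camera): "location" ([column, row] in pixels, amid what is visible of it).
- arm.spot_point(label, camera): "location" ([column, row] in pixels: a listed point, or the origin of a listed thing).
The state is a dict: "time": time; "q": joint angles; "joint_velocities": joint speeds; "joint_efforts": joint torques, N m; "tool_pos": TCP position; "orientation": TCP orientation; "wrist_force": force on the tool from outside, world axes, zero at the start; "moment": the same for the moment, N m; "opening": opening from 0.0 (shut) to 1.0 (fully open).
Only numpy, scipy, OpenCV 4.12 (cv2) and the standard library are available. Lean on these libraries where they do the work, as an engineer would, in place of code of your own. Each camera call takes 0.05 s, during which the arm holds its last target. There are 200 camera calls.

TASK

Load the white and blue cartridge into the bench reader by pushing only, without picking anything up: with one fingertip press the red bar sideways towards the lane to swing the yellow spring shutter open and hold it open, and with the other fingertip push the cartridge by its blue thumb plate along the lane, under the shutter, until it is fully home against the stop inside. Hold the shutter open until the cartridge is home, then draw back and let the shutter spring shut behind it, leaving the thumb plate sticking out in front. Do not disturb the small bottles standing nearby.

Things in the scene. Friction and masses are not known exactly. Their poses are not given: they have to be found in the camera images.
- reader: bench reader, fixed: grey and white instrument with a small screen on top (x +4 to +92, y -41 to +51 mm, 68 mm high) and an aluminium lane in front. Origin on the worktop on the lane's centre line, 4 mm before the front face; x points along the lane into the reader (push direction), y to the left, z up. All offsets below are in this frame unless said otherwise.
- lane_mouth (a point): middle of the lane's deck before the mouth (reader 0, 0, +5 mm). The deck is 44 mm wide, top at z = 5 mm, and starts at x = -135 mm; guide rails with inner faces at y = +-15 mm run from x = -80 mm to the mouth (flared ends to -97) and are only z = 11 mm high. Mouth 30 mm wide, up to z = 30 mm. Beside the deck is bare worktop, z = 0.
- lane_stop (a point): foot of the stop inside the reader, at x = +53 mm. The cartridge is home when its block touches it: cartridge origin then at x = +30.5 mm, thumb plate's rear face at x = -21.5 mm, outside; the low stem lies under the closed flap.
- cartridge: loose cartridge, about 50 g: white block with blue top, 45 (x) x 26 (y) x 20 (z) mm; a low stem behind it (12 wide, 6 high) carries the blue thumb plate. Origin at the centre of the underside of the white block; its x points forward to the reader, z up. It starts on the deck in the lane, block in front of the flap.
- thumb_plate (a point): centre of the rear face (the face to push) of the cartridge's upright blue thumb plate, 24 mm wide, 20 mm high, 5 mm thick; 52 mm behind and 10 mm above the cartridge's origin.
- shutter (a joint): swing of the yellow flap about a pin along x at y = +30, z = +56 mm. 0 rad = closed, 0.75 = open stop. The block passes from about 0.45 rad, 0.6 is comfortable. A spring closes it: about 2 N on the red bar at the start, 4 N at 0.6 rad. Pushing the cartridge against the flap does not open it.
- flap_edge (a point): middle of the lower edge of the yellow flap, 22 mm wide, 4 mm thick. Closed, the flap hangs before the mouth (x -4 to 0 mm, lower edge at z = 14 mm), so that the block cannot pass but the stem can lie under it; it swings up and to the right (-y). At 0.75 rad it stays below z = 90 mm.
- push_bar (a point): middle of the straight red bar, one piece with the flap: 8 mm round, along x, usable from x = -125 to -20 mm, free all round. Closed, its axis is at y = +47, z = +27 mm; pressing it towards the lane (-y) opens the flap: y = +38, z = +23 at 0.3 rad; y = +28, z = +22 at 0.6; y = +22, z = +23 at 0.75. A finger may slide along it while pressing.
- red_dropper: white dropper bottle with red cap, 26 mm wide, 71 mm tall, right of the lane; loose bystander, leave it alone. Origin at the centre of its underside, z up.
- amber_dropper: amber dropper bottle with black cap, 28 mm wide, 68 mm tall, right of the reader's front; loose bystander, leave it alone. Origin at the centre of its underside, z up.
- white_vial: small white bottle, 20 mm wide, 54 mm tall, left of the reader's front; loose bystander, leave it alone. Origin at the centre of its underside, z up. Further left, beyond it, stands the tall fixed analyser (world x from 0.46 m, y -0.12 to +0.19 m, over 0.25 m high): keep the whole arm clear of it.
There are look-alikes about, which are no part of the job. What is shaped like the cartridge but green is not meant.

How it is judged:
On the way, in this order (a step that is already met when the one before it is completed fails the run):
1. a finger holds the shutter open while the cartridge is still in front of it (value of joint shutter above 0.4 rad and contact force between the fingers and shutter above 0.3 N and x of cartridge in the frame of reader below -0.02 m), for 0.1 s.
2. the cartridge is home while a finger still holds the shutter open (x of cartridge in the frame of reader above 0.0265 m and value of joint shutter above 0.35 rad and contact force between the fingers and shutter above 0.3 N), for 0.1 s.
At the end, for the whole second after the job is handed in: the cartridge lies flat in the reader within 4 mm of the stop and at rest, the shutter is closed behind its block (below 0.06 rad) (x of cartridge in the frame of reader above 0.0265 m and z of cartridge in the frame of reader below 0.008 m and value of joint shutter below 0.06 rad and linear speed of cartridge below 0.01 m/s); the robot touches nothing.
It fails at once if the cartridge is lifted off the deck by more than 10 mm (z of cartridge in the frame of reader above 0.015 m).
It fails at once if the cartridge is tipped (angle between cartridge's own z axis and vertical above 0.25 rad).
It fails at once if the red dropper is shifted by more than 15 mm or tipped (distance of red_dropper from where it was at the start of the episode above 0.015 m or angle between red_dropper's own z axis and vertical above 0.3 rad).
It fails at once if the amber dropper is shifted by more than 15 mm or tipped (distance of amber_dropper from where it was at the start of the episode above 0.015 m or angle between amber_dropper's own z axis and vertical above 0.3 rad).
It fails at once if the white vial is shifted by more than 15 mm or tipped (distance of white_vial from where it was at the start of the episode above 0.015 m or angle between white_vial's own z axis and vertical above 0.3 rad).
It also fails if it takes over 48 s, if anything falls off the work surface, if the arm or the gripper's body presses on something with over 40 N, if the wrist force passes 120 N, or if a joint passes its speed limit or range.

## Working session

There is one attempt and no reset: what is moved stays moved. The work goes in short steps, Python scripts to look and compute and a tool call to move; the robot and the scene stay as the last step left them, time stands still between calls to the robot, and variables do not carry over. Pictures are saved under pics/ and viewed, about 8 in all and at most 12, crops included, and the job is handed in when it is done.

Besides the shell and the picture viewer there is one more tool, called after "Emit:" as a command line: name --argument value ..., lists and objects as JSON in quotes. carry_out: Moves the arm, as the interface text tells. Its arguments: {"type":"object","properties":{"steps":{"type":"array","items":{"type":"object","properties":{"grip":{"type":"number"},"linear":{"type":"array","items":{"type":"number"}},"spin":{"type":"number"}}}},"newtons":{"type":"number"}},"required":["steps"]}

```bash
mkdir -p pics
cat > h.py <<'E'
import numpy as np, cv2
from station import arm
from scipy.spatial.transform import Rotation as Ro
def shot(n,f):
    p,d=arm.capture(n); cv2.imwrite('pics/'+f,p[:,:,::-1]); np.save('pics/'+f+'.npy',d); return p,d
def ray(n,u,v):
    c=arm.camera_params(n);R=np.array(c['R']);t=np.array(c['t'])
    r=R.T@np.linalg.inv(c['K'])@[u,v,1]; return -R.T@t,r
def atz(n,u,v,z):
    o,r=ray(n,u,v); return o+r*(z-o[2])/r[2]
def deproj(n,u,v,d):
    o,r=ray(n,u,v); return o+r*d
def proj(n,X):
    c=arm.camera_params(n);x=np.array(c['K'])@(np.array(c['R'])@X+c['t']);return x[:2]/x[2]
E
python3 - <<'E'
from h import *
o=arm.get_obs();print(o['tool_pos'],o['orientation'],Ro.from_quat(o['orientation']).as_matrix().round(3))
for c in ['side','top']:
    p,d=shot(c,c+'0.png')
    print(c,[x.round(3) for x in ray(c,256,192)])
    for l in ['reader','lane_mouth','cartridge','thumb_plate','flap_edge','push_bar','red_dropper','amber_dropper','white_vial']:
        for r in arm.spot_point(l,c)[:3]:
            u,v=r['location'];dd=d[int(np.clip(v,0,383)),int(np.clip(u,0,511))]
            print(l,round(r['confidence'],2),np.round([u,v]),deproj(c,u,v,dd).round(4))
print(arm.get_obs()['time'])
E
```

```text
[0.27936571 0.58615013 0.18693162] [ 8.45660743e-01  5.33719879e-01 -8.85601479e-04  4.62399516e-04] [[ 0.43   0.903 -0.001]
 [ 0.903 -0.43  -0.002]
 [-0.002 -0.    -1.   ]]
side [array([-0.118, -0.617,  0.486]), array([ 0.817,  0.335, -0.469])]
reader 0.79 [233. 226.] [ 0.5551 -0.2891  0.0043]
lane_mouth 0.58 [235. 220.] [ 0.555  -0.2945  0.021 ]
cartridge 0.93 [211. 232.] [ 0.5007 -0.2632  0.0141]
cartridge 0.69 [273. 194.] [ 0.6246 -0.354   0.0649]
cartridge 0.58 [318. 235.] [ 0.5761 -0.4725  0.0182]
thumb_plate 0.95 [193. 234.] [ 0.4773 -0.2346  0.0147]
thumb_plate 0.66 [299. 225.] [ 0.6028 -0.4243  0.0148]
thumb_plate 0.57 [263. 185.] [ 0.7603 -0.2751  0.0075]
flap_edge 0.91 [232. 221.] [ 0.5747 -0.276   0.0021]
push_bar 0.83 [194. 216.] [ 0.5265 -0.2088  0.0234]
red_dropper 0.75 [212. 233.] [ 0.5049 -0.2653  0.0094]
red_dropper 0.74 [230. 263.] [ 0.4228 -0.3471  0.0149]
red_dropper 0.46 [236. 224.] [ 0.5624 -0.2923  0.0046]
amber_dropper 0.8 [263. 253.] [ 0.4814 -0.3891  0.0103]
white_vial 0.69 [197. 199.] [ 0.6139 -0.1653  0.0126]
top [array([ 0.465, -0.311,  0.991]), array([ 0.114, -0.016, -0.993])]
reader 0.83 [234. 201.] [ 0.5595 -0.2829  0.0215]
lane_mouth 0.84 [234. 199.] [ 0.5603 -0.2835  0.0554]
lane_mouth 0.63 [287. 236.] [ 0.4889 -0.3835  0.0406]
cartridge 0.88 [324. 184.] [ 0.591  -0.4631  0.0192]
cartridge 0.57 [248. 116.] [ 0.7304 -0.3139  0.0219]
cartridge 0.55 [221. 221.] [ 0.5207 -0.2564  0.0254]
thumb_plate 0.94 [208. 245.] [ 0.4738 -0.2294  0.0033]
thumb_plate 0.81 [298. 176.] [ 0.6116 -0.4134 -0.0012]
thumb_plate 0.67 [225. 102.] [ 7.675e-01 -2.669e-01 -1.000e-04]
flap_edge 0.66 [234. 200.] [ 0.5599 -0.282   0.0305]
push_bar 0.89 [194. 217.] [ 5.318e-01 -2.019e-01  2.000e-04]
red_dropper 0.62 [264. 262.] [ 0.4414 -0.3376  0.0581]
amber_dropper 0.74 [286. 234.] [ 0.493  -0.3819  0.0402]
white_vial 0.44 [175. 172.] [ 0.6165 -0.1692  0.0381]
1.0
```

View pics/top0.png

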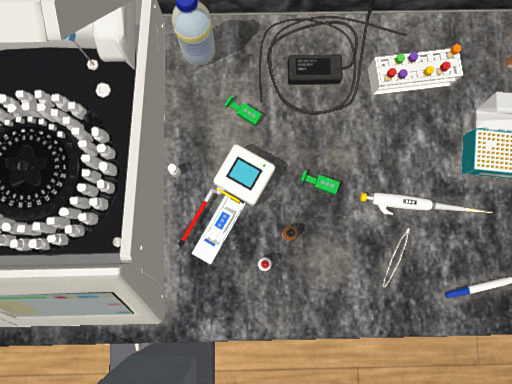

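View pics/side0.png

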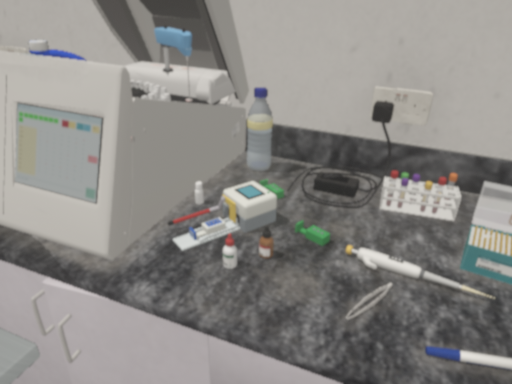

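```bash
cat >> h.py <<'E'
def rel(T):  # world target -> linear from current measured pose
    o=arm.get_obs();R=Ro.from_quat(o['orientation']).as_matrix();return R.T@(np.array(T)-o['tool_pos'])
E
python3 - <<'E'
from h import *
for T in ([.31,.3,.19],[.345,0,.2],[.40,-.2,.2],[.44,-.27,.2]): print(rel(T).round(3))
print(arm.camera_params('wrist'))
E
```

```text
[-0.246  0.151 -0.002]
[-0.502  0.311 -0.012]
[-0.658  0.447 -0.012]
[-0.704  0.513 -0.012]
{'K': array([[297.31863964,   0.        , 252.52761028],
       [  0.        , 297.31863964, 194.58762652],
       [  0.        ,   0.        ,   1.        ]]), 'tool_from_camera': array([[ 9.99999870e-01,  3.25640262e-04,  3.91407036e-04,
         5.49829728e-04],
       [-4.20357191e-04,  9.61792788e-01,  2.73778117e-01,
        -7.72368911e-02],
       [-2.87299286e-04, -2.73778246e-01,  9.61792800e-01,
        -1.95805330e-01],
       [ 0.00000000e+00,  0.00000000e+00,  0.00000000e+00,
         1.00000000e+00]])}
```

Emit:
carry_out --steps '[{"grip":0.8,"linear":[-0.05,0.03,-0.002]},{"grip":0.8,"linear":[-0.1,0.061,-0.003]},{"grip":0.8,"linear":[-0.15,0.092,-0.004]},{"grip":0.8,"linear":[-0.2,0.123,-0.005]},{"grip":0.8,"linear":[-0.246,0.151,-0.006]},{"grip":0.8,"linear":[-0.296,0.182,-0.007]},{"grip":0.8,"linear":[-0.346,0.214,-0.008]},{"grip":0.8,"linear":[-0.4,0.247,-0.01]},{"grip":0.8,"linear":[-0.45,0.279,-0.012]},{"grip":0.8,"linear":[-0.502,0.311,-0.012]},{"grip":0.8,"linear":[-0.545,0.348,-0.012]},{"grip":0.8,"linear":[-0.585,0.383,-0.012]}]'

```text
schema error: expected keys grip, linear, spin
```

Run:
```python
from h import *
o=arm.get_obs();print(o['time'],o['tool_pos'],o['q'],Ro.from_quat(o['orientation']).as_matrix().round(3).tolist(),rel([.44,-.27,.2]).round(3))
```

```text
1.0 [0.279706   0.58673663 0.18819783] [ 1.04340753e+00  1.23749915e-01  1.65028451e+00 -2.78565856e-05
  1.36750011e+00 -8.25926703e-02] [[0.43, 0.903, 0.0], [0.903, -0.43, 0.0], [0.0, 0.0, -1.0]] [-0.704  0.513 -0.012]
```

Emit:
carry_out --steps '[{"grip":0.8,"linear":[-0.05,0.03,-0.002],"spin":0},{"grip":0.8,"linear":[-0.1,0.061,-0.003],"spin":0},{"grip":0.8,"linear":[-0.15,0.092,-0.004],"spin":0},{"grip":0.8,"linear":[-0.2,0.123,-0.005],"spin":0},{"grip":0.8,"linear":[-0.246,0.151,-0.006],"spin":0},{"grip":0.8,"linear":[-0.296,0.182,-0.007],"spin":0},{"grip":0.8,"linear":[-0.346,0.214,-0.008],"spin":0},{"grip":0.8,"linear":[-0.4,0.247,-0.01],"spin":0},{"grip":0.8,"linear":[-0.45,0.279,-0.012],"spin":0},{"grip":0.8,"linear":[-0.502,0.311,-0.012],"spin":0},{"grip":0.8,"linear":[-0.545,0.348,-0.012],"spin":0},{"grip":0.8,"linear":[-0.585,0.383,-0.012],"spin":0}]'

```text
time: 2.5
tool_pos: [0.3739, -0.1084, 0.2007]
orientation: [0.846, 0.533, 0.001, 0.001]
wrist_force: [0.3, 0.4, -0.0]
opening: 0.801
```

Run:
```python
from h import *
o=arm.get_obs();print(o['time'],o['tool_pos'],o['q'],Ro.from_quat(o['orientation']).as_matrix().round(3).tolist(),rel([.44,-.27,.2]).round(3))
```

```text
2.5 [ 0.37387121 -0.10837532  0.20071683] [-4.20524436e-01 -5.12373937e-01  2.17447086e+00  3.01911363e-04
  1.47746187e+00 -1.54505467e+00] [[0.432, 0.902, 0.002], [0.902, -0.432, -0.001], [0.0, 0.002, -1.0]] [-0.117  0.129  0.001]
```

Emit:
carry_out --steps '[{"grip":0.8,"linear":[-0.04,0.043,0],"spin":0},{"grip":0.8,"linear":[-0.08,0.086,0],"spin":0},{"grip":0.8,"linear":[-0.117,0.129,0],"spin":0},{"grip":0.8,"linear":[-0.117,0.129,0],"spin":0}]'

```text
time: 3.0
tool_pos: [0.4402, -0.27, 0.1992]
orientation: [0.847, 0.532, -0.0, -0.001]
wrist_force: [0.2, 0.7, -0.0]
opening: 0.802
```

```bash
cat >> h.py <<'E'
def wray(o,u,v):
    c=arm.camera_params('wrist');K=c['K'];T=np.array(c['tool_from_camera'])
    a=np.array([(u-K[0,2])/K[0,0],(v-K[1,2])/K[1,1]]);r=np.hypot(*a)
    d=np.array([*(a/r*np.sin(r)),np.cos(r)]) if r>1e-9 else np.array([0,0,1.])
    R=Ro.from_quat(o['orientation']).as_matrix()
    return np.array(o['tool_pos'])+R@T[:3,3], R@T[:3,:3]@d
def watz(o,u,v,z):
    p,d=wray(o,u,v);return p+d*(z-p[2])/d[2]
def wpts(o,d): # world point map from depth
    c=arm.camera_params('wrist');K=c['K'];T=np.array(c['tool_from_camera'])
    v,u=np.mgrid[:384,:512];x=(u-K[0,2])/K[0,0];y=(v-K[1,2])/K[1,1];r=np.hypot(x,y)+1e-9
    P=np.stack([x/r*np.tan(r)*d,y/r*np.tan(r)*d,d],-1)
    R=Ro.from_quat(o['orientation']).as_matrix()
    P=P@T[:3,:3].T+T[:3,3]; return P@R.T+o['tool_pos']
E
python3 - <<'E'
from h import *
o=arm.get_obs();p,d=shot('wrist','w0.png');P=wpts(o,d)
import json;json.dump({k:list(map(float,o[k])) for k in('tool_pos','orientation')},open('pics/w0.json','w'))
print(o['time'],o['tool_pos'])
Z={'reader':0,'lane_mouth':.005,'lane_stop':.005,'cartridge':.005,'thumb_plate':.015,'flap_edge':.014,'push_bar':.027,'red_dropper':0,'amber_dropper':0,'white_vial':0}
for l,z in Z.items():
    for r in arm.spot_point(l,'wrist')[:2]:
        u,v=r['location'];i,j=int(np.clip(v,0,383)),int(np.clip(u,0,511))
        print(l,round(r['confidence'],2),np.round([u,v]),watz(o,u,v,z)[:2].round(4),P[i,j].round(4))
cv2.imwrite('pics/w0b.png',cv2.resize(p[:,:,::-1],(800,600),interpolation=cv2.INTER_CUBIC))
E
```

```text
3.0 [ 0.44015673 -0.2699638   0.19918139]
reader 0.72 [282. 243.] [ 0.5574 -0.2774] [ 0.555  -0.2769  0.0043]
lane_mouth 0.71 [280. 251.] [ 0.5651 -0.2839] [ 0.5577 -0.2825  0.0173]
lane_stop 0.25 [197. 239.] [ 0.4959 -0.3849] [ 0.4869 -0.3753  0.0295]
cartridge 0.76 [185. 302.] [ 0.586  -0.4616] [ 0.5802 -0.4577  0.0128]
cartridge 0.66 [287. 217.] [ 0.5213 -0.2548] [ 0.5126 -0.2546  0.025 ]
thumb_plate 0.86 [290. 181.] [ 0.4724 -0.2301] [ 0.4733 -0.2304  0.0057]
thumb_plate 0.78 [214. 305.] [ 0.6043 -0.4144] [ 0.6058 -0.4167  0.0103]
flap_edge 0.85 [281. 247.] [ 0.5548 -0.2798] [ 0.5583 -0.2815  0.0039]
push_bar 0.84 [324. 211.] [ 0.5264 -0.2044] [ 0.5243 -0.2047  0.0298]
red_dropper 0.8 [206. 189.] [ 0.4365 -0.3384] [ 0.429  -0.3281  0.0394]
red_dropper 0.46 [322. 210.] [ 0.5361 -0.2042] [ 0.5237 -0.207   0.0282]
amber_dropper 0.8 [198. 237.] [ 0.495  -0.3847] [ 0.486 -0.376  0.024]
white_vial 0.49 [368. 247.] [ 0.6264 -0.1593] [ 0.4274 -0.2192  0.3079]
```

View pics/w0b.png

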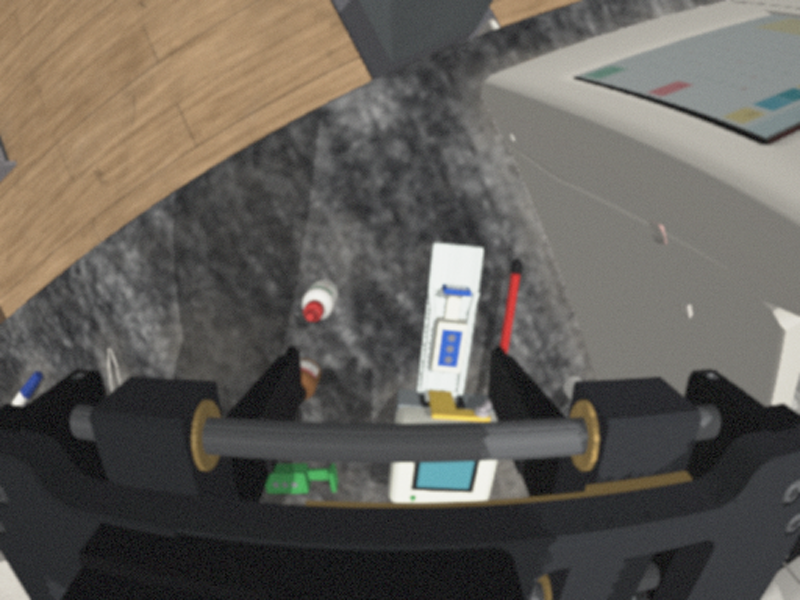

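Run:
```python
from h import *
import json
o=json.load(open('pics/w0.json'));p=cv2.imread('pics/w0.png')[:,:,::-1];d=np.load('pics/w0.png.npy');P=wpts(o,d)
for n,(u,v,z) in dict(nl=(433,243,.005),nr=(484,247,.005),fl=(418,390,.005),fr=(470,396,.005),plL=(443,287,.025),plR=(471,290,.025),bar0=(517,264,.027),bar1=(504,350,.027),an1=(515,185,0),an2=(548,270,0),an3=(585,355,0),rd=(314,311,.071),rtl=(390,500,.068),rtr=(494,503,.068)).items():
    i,j=round(v*.64),round(u*.64);print(n,watz(o,u*.64,v*.64,z)[:2].round(4),P[i,j].round(4))
m=(p.min(2)>170)&(P[...,2]<.016)&(P[...,2]>-.003)
n,l=cv2.connectedComponents(m.astype(np.uint8));k=l[165,292];print('lab',k,(l==k).sum())
# deck mask component by pixel rays at z=.005
k=l[163:168,285:297].max();vv,uu=np.nonzero(l==k)
Q=np.array([watz(o,u,v,.005)[:2] for u,v in zip(uu,vv)],np.float32)
r=cv2.minAreaRect(Q*1000);print(len(Q),r,cv2.boxPoints(r).round(1))
# analyser: points with z .05-.2, y>-.2
A=P[(P[...,2]>.05)&(P[...,2]<.2)&(P[...,1]>-.17)&(P[...,0]>.4)&(d>0)];print(len(A),np.percentile(A[:,1],[1,5,25,50]),A[:,0].min())
red=(p[...,0]>130)&(p[...,1]<60)&(p[...,2]<60);red[:,:300]=0
R=P[red&(d>0)];print(len(R),R[:,2].mean())
vv,uu=np.nonzero(red);B=np.array([watz(o,u,v,.029)[:2] for u,v in zip(uu,vv)],np.float32)*1000;print(cv2.minAreaRect(B))
bl=(p[...,2]>120)&(p[...,0]<80)&(p[...,1]<110);vv,uu=np.nonzero(bl&(np.arange(512)>270)&(np.arange(512)<305)&(np.arange(384)[:,None]<195));print('blue',uu.min(),uu.max(),vv.min(),vv.max())
for u,v in((uu.min(),vv.min()),(uu.max(),vv.min()),(uu.min(),vv.max()),(uu.max(),vv.max())):print(watz(o,u,v,.025).round(4),P[v,u].round(4))
```

```text
nl [ 0.4362 -0.2311] [ 0.437  -0.2315  0.0033]
nr [ 0.4579 -0.1926] [ 0.4593 -0.1916 -0.0009]
fl [ 0.5551 -0.3001] [ 0.5567 -0.3     0.0036]
fr [ 0.583  -0.2586] [ 0.5819 -0.258   0.0061]
plL [ 0.4696 -0.2391] [ 0.4711 -0.2387  0.0219]
plR [ 0.482 -0.219] [ 0.4832 -0.2196  0.0217]
bar0 [ 0.4777 -0.1752] [ 0.4769 -0.1756  0.0303]
bar1 [ 0.5433 -0.2135] [ 0.5427 -0.2131  0.0289]
an1 [ 0.4208 -0.1449] [ 0.4206 -0.144  -0.0006]
an2 [ 0.5029 -0.1461] [ 0.504  -0.1454 -0.0018]
an3 [ 0.5985 -0.1396] [ 0.5987 -0.1398 -0.0014]
rd [ 0.4328 -0.3314] [ 0.4344 -0.3338  0.0627]
rtl [ 0.6164 -0.3584] [ 0.618  -0.3585  0.0662]
rtr [ 0.664 -0.276] [ 0.4291 -0.2441  0.3304]
lab 1 2120
2120 ((507.52874755859375, -247.72225952148438), (44.93201446533203, 141.51072692871094), 59.27037811279297) [[ 435.2 -230.9]
 [ 556.9 -303.2]
 [ 579.8 -264.6]
 [ 458.2 -192.3]]
7595 [-0.14417182 -0.14375833 -0.14310681 -0.14276292] 0.40000705310683166
78 0.039129141424729084
((512.985595703125, -198.29249572753906), (6.131542205810547, 68.9450454711914), 58.654876708984375)
blue 284 285 184 185
[ 0.4702 -0.2387  0.025 ] [ 0.4711 -0.2387  0.0219]
[ 0.4708 -0.2375  0.025 ] [ 0.4717 -0.2375  0.0217]
[ 0.4714 -0.2392  0.025 ] [ 0.4719 -0.2393  0.0233]
[ 0.472  -0.2381  0.025 ] [ 0.4724 -0.2381  0.0235]
```

Run:
```python
from h import *
d=np.load('pics/top0.png.npy');c=arm.camera_params('top');K=np.array(c['K']);R=np.array(c['R']);t=np.array(c['t'])
v,u=np.mgrid[:384,:512];X=np.stack([(u-K[0,2])/K[0,0]*d,(v-K[1,2])/K[1,1]*d,d],-1);P=(X-t)@R
for uu in (120,140,150,156,160,162,164,168):
    print(uu,[tuple((P[vv,uu]*1000).round().astype(int)) for vv in(100,150,200,250,270,290,310,322,330,340)])
import json
o=json.load(open('pics/w0.json'));dw=np.load('pics/w0.png.npy');W=wpts(o,dw)
for z0 in np.arange(0.02,.5,.04):
    m=(W[...,2]>z0)&(W[...,2]<z0+.04)&(dw>0)&(W[...,1]>-.2)&(W[...,1]<.1)&(W[...,0]>.28)
    m[:, :312]=0; m[235:]=0
    if m.sum()>20:A=W[m];print(round(z0,2),m.sum(),A[:,0].min().round(3),np.percentile(A[:,1],[2,50]).round(3),A[A[:,0].argmin()].round(3))
```

```text
120 [(np.int64(713), np.int64(-102), np.int64(200)), (np.int64(629), np.int64(-103), np.int64(198)), (np.int64(547), np.int64(-104), np.int64(198)), (np.int64(467), np.int64(-129), np.int64(289)), (np.int64(441), np.int64(-144), np.int64(346)), (np.int64(411), np.int64(-128), np.int64(282)), (np.int64(369), np.int64(-94), np.int64(151)), (np.int64(336), np.int64(-71), np.int64(58)), (np.int64(313), np.int64(-56), np.int64(0)), (np.int64(294), np.int64(-56), np.int64(-3))]
140 [(np.int64(706), np.int64(-140), np.int64(220)), (np.int64(621), np.int64(-144), np.int64(237)), (np.int64(543), np.int64(-144), np.int64(232)), (np.int64(467), np.int64(-144), np.int64(230)), (np.int64(436), np.int64(-142), np.int64(220)), (np.int64(406), np.int64(-144), np.int64(228)), (np.int64(368), np.int64(-128), np.int64(153)), (np.int64(335), np.int64(-107), np.int64(54)), (np.int64(312), np.int64(-95), np.int64(1)), (np.int64(293), np.int64(-96), np.int64(1))]
150 [(np.int64(723), np.int64(-144), np.int64(164)), (np.int64(637), np.int64(-144), np.int64(157)), (np.int64(551), np.int64(-144), np.int64(157
[... 2440 characters left out ...]
), np.int64(-149), np.int64(-1)), (np.int64(388), np.int64(-149), np.int64(-1)), (np.int64(349), np.int64(-150), np.int64(0)), (np.int64(327), np.int64(-150), np.int64(2)), (np.int64(310), np.int64(-149), np.int64(-4)), (np.int64(292), np.int64(-150), np.int64(-1))]
0.02 2264 0.329 [-0.194 -0.142] [ 0.329 -0.102  0.036]
0.06 3123 0.336 [-0.144 -0.142] [ 0.336 -0.05   0.06 ]
0.1 4484 0.349 [-0.144 -0.142] [0.349 0.081 0.1  ]
0.14 5319 0.363 [-0.144 -0.142] [ 0.363 -0.125  0.14 ]
0.18 6487 0.376 [-0.144 -0.142] [ 0.376 -0.131  0.18 ]
0.22 7735 0.389 [-0.144 -0.142] [ 0.389 -0.122  0.221]
0.26 7510 0.402 [-0.144 -0.142] [ 0.402 -0.122  0.261]
0.3 338 0.416 [-0.144 -0.143] [ 0.416 -0.136  0.3  ]
```

Emit:
carry_out --steps '[{"grip":1,"linear":[0,0,0],"spin":0.17},{"grip":1,"linear":[0,0,0],"spin":0.34},{"grip":1,"linear":[0,0,0],"spin":0.51},{"grip":1,"linear":[0,0,0],"spin":0.68},{"grip":1,"linear":[0,0,0],"spin":0.85},{"grip":1,"linear":[0,0,0],"spin":1.02},{"grip":1,"linear":[0,0,0],"spin":1.19},{"grip":1,"linear":[0,0,0],"spin":1.36},{"grip":1,"linear":[0,0,0],"spin":1.53},{"grip":1,"linear":[0,0,0],"spin":1.7},{"grip":1,"linear":[0,0,0],"spin":1.87},{"grip":1,"linear":[0,0,0],"spin":2.01}]'

```text
time: 5.05
tool_pos: [0.4398, -0.2671, 0.2003]
orientation: [0.903, -0.43, 0.0, 0.0]
wrist_force: [0.5, -0.2, -0.5]
opening: 0.999
```

Emit:
carry_out --steps '[{"grip":1,"linear":[0,0,0],"spin":0.17},{"grip":1,"linear":[0,0,0],"spin":0.34},{"grip":1,"linear":[0,0,0],"spin":0.51},{"grip":1,"linear":[0,0,0],"spin":0.68},{"grip":1,"linear":[0,0,0],"spin":0.85},{"grip":1,"linear":[0,0,0],"spin":1.02},{"grip":1,"linear":[0,0,0],"spin":1.19},{"grip":1,"linear":[0,0,0],"spin":1.36},{"grip":1,"linear":[0,0,0],"spin":1.53},{"grip":1,"linear":[0,0,0],"spin":1.7},{"grip":1,"linear":[0,0,0],"spin":1.87},{"grip":1,"linear":[0,0,0],"spin":2.01}]'

```text
time: 6.55
tool_pos: [0.4398, -0.2671, 0.2002]
orientation: [-0.121, 0.993, -0.0, 0.0]
wrist_force: [0.1, 0.5, 0.2]
opening: 1.002
```

```bash
cat >> h.py <<'E'
O=np.array([.5627,-.2807]);YAW=np.radians(-30.8)
EX=np.array([np.cos(YAW),np.sin(YAW)]);EY=np.array([-EX[1],EX[0]])
def w(x,y): return O+(x*EX+y*EY)/1000
def rd(p): q=np.array(p[:2])-O; return np.array([q@EX,q@EY])*1000
def plan(xp,yB,phi,G,z=15):
    """B leading corner at x=xp, B centre y=yB, jaw (B->A) angle phi deg in reader frame"""
    f=np.radians(phi);s=G+12;c,n=np.cos(f),np.sin(f)
    cB=np.array([xp-6*c-10*n,yB]);cA=cB+s*np.array([c,n]);T=(cA+cB)/2
    W=w(*T);a=f+YAW
    o=arm.get_obs();R=Ro.from_quat(o['orientation']).as_matrix()
    lin=R.T@(np.array([*W,z/1000])-o['tool_pos'])
    cur=np.arctan2(-R[1,0],-R[0,0])   # A side = -tool x
    spin=-(a-cur+np.pi)%(2*np.pi);spin=spin-2*np.pi if spin>np.pi else spin
    spin=(-(a-cur)+np.pi)%(2*np.pi)-np.pi
    print(f'xp{xp} phi{phi} G{G} g={G/95:.3f} lin',lin.round(4),'spin',round(spin,3),'Aminy',round(cA[1]-6*n-10*abs(c),1),'Afront',round(cA[0]+6*c+10*n,1),'Btop',round(cB[1]+6*n+10*abs(c),1),'bodyY',round(W[1]+.09*abs(np.sin(a))+.0375*abs(np.cos(a)),4))
E
python3 - <<'E'
from h import *
o=arm.get_obs();print(o['time'],o['tool_pos'],np.round(o['q'],3),o['opening'])
plan(-110,-10,45,95,200)
plan(-110,-10,45,95,100)
plan(-110,-10,45,95,15)
plan(-106,-6,45,49)
plan(-65,-6,45,49)
plan(-21,-6,93,32)
E
```

```text
6.55 [ 0.43981897 -0.26706347  0.20023364] [-0.65  -0.188  1.934 -0.     1.395  2.248] 1.0015847188415994
xp-110 phi45 G95 g=1.000 lin [-0.0763  0.0357  0.0002] spin -0.005 Aminy 54.3 Afront -34.3 Btop 1.3 bodyY -0.1556
xp-110 phi45 G95 g=1.000 lin [-0.0763  0.0357  0.1002] spin -0.005 Aminy 54.3 Afront -34.3 Btop 1.3 bodyY -0.1556
xp-110 phi45 G95 g=1.000 lin [-0.0762  0.0357  0.1852] spin -0.005 Aminy 54.3 Afront -34.3 Btop 1.3 bodyY -0.1556
xp-106 phi45 G49 g=0.516 lin [-0.0589  0.0357  0.1852] spin -0.005 Aminy 25.8 Afront -62.9 Btop 5.3 bodyY -0.1599
xp-65 phi45 G49 g=0.516 lin [-0.088   0.0068  0.1852] spin -0.005 Aminy 25.8 Afront -21.9 Btop 5.3 bodyY -0.1809
xp-21 phi93 G32 g=0.337 lin [-0.1046 -0.009   0.1852] spin -0.842 Aminy 31.4 Afront -23.3 Btop 0.5 bodyY -0.1536
```

Emit:
carry_out --steps '[{"grip":1,"linear":[-0.038,0.018,0],"spin":0},{"grip":1,"linear":[-0.076,0.036,0],"spin":0},{"grip":1,"linear":[-0.076,0.036,0],"spin":0},{"grip":1,"linear":[-0.076,0.036,0],"spin":0}]'

```text
time: 7.05
tool_pos: [0.5043, -0.2138, 0.2001]
orientation: [-0.124, 0.992, -0.0, -0.0]
wrist_force: [0.5, -0.3, -0.1]
opening: 0.998
```

Run:
```python
from h import *
o=arm.get_obs();p,d=shot('wrist','w1.png');P=wpts(o,d)
print(o['time'],o['tool_pos'],rd(o['tool_pos']),o['wrist_force'])
Z={'lane_mouth':.005,'cartridge':.005,'thumb_plate':.015,'flap_edge':.014,'push_bar':.027}
for l,z in Z.items():
    for r in arm.spot_point(l,'wrist')[:2]:
        u,v=r['location'];i,j=int(np.clip(v,0,383)),int(np.clip(u,0,511))
        print(l,round(r['confidence'],2),np.round([u,v]),rd(watz(o,u,v,z)).round(1),rd(P[i,j]).round(1),P[i,j,2].round(4))
m=(p.min(2)>150)&(P[...,2]<.016)&(P[...,2]>-.003)
n,l,s,_=cv2.connectedComponentsWithStats(m.astype(np.uint8));k=1+s[1:,4].argmax();vv,uu=np.nonzero(l==k)
Q=np.array([rd(watz(o,u,v,.005)) for u,v in zip(uu,vv)],np.float32)
r=cv2.minAreaRect(Q);print(len(Q),r,cv2.boxPoints(r).round(1).tolist())
red=(p[...,0]>110)&(p[...,1]<60)&(p[...,2]<60);vv,uu=np.nonzero(red)
B=np.array([rd(watz(o,u,v,.028)) for u,v in zip(uu,vv)],np.float32);B=B[(abs(B[:,1]-45)<15)];print(cv2.minAreaRect(B))
cv2.imwrite('pics/w1b.png',cv2.resize(p[:,:,::-1],(800,600),interpolation=cv2.INTER_CUBIC))
```

```text
7.05 [ 0.50434129 -0.21375299  0.20007865] [-84.4075263   27.62263484] [ 0.52299819 -0.31466312 -0.09478284]
lane_mouth 0.98 [222. 110.] [ 0.8 -0.1] [-3.1 -3.5] 0.0614
cartridge 0.73 [112.  62.] [165.5  55.1] [159.9  53.1] 0.0186
cartridge 0.7 [248. 136.] [-47.7   0.2] [-46.1  -0.5] 0.0257
thumb_plate 0.79 [273. 162.] [-94.3   0.6] [-94.4   1.7] 0.0086
thumb_plate 0.72 [85. 94.] [163.4 112.7] [161.8 111.5] 0.0188
flap_edge 0.88 [222. 108.] [ 2.4 -2.9] [-0.7 -5.9] 0.0612
push_bar 0.84 [238. 175.] [-72.7  42.7] [-71.8  43.2] 0.0284
push_bar 0.17 [224. 110.] [-2.8 -3.4] [-3.2 -3.8] 0.0409
2469 ((-64.92351531982422, -0.48449134826660156), (137.86941528320312, 44.97734069824219), 0.19954192638397217) [[-133.89999389648438, 21.799999237060547], [-133.8000030517578, -23.200000762939453], [4.099999904632568, -22.700000762939453], [3.9000000953674316, 22.200000762939453]]
((-77.00373840332031, 46.1039924621582), (85.50396728515625, 8.1581449508667), 0.09622645378112793)
```

View pics/w1b.png

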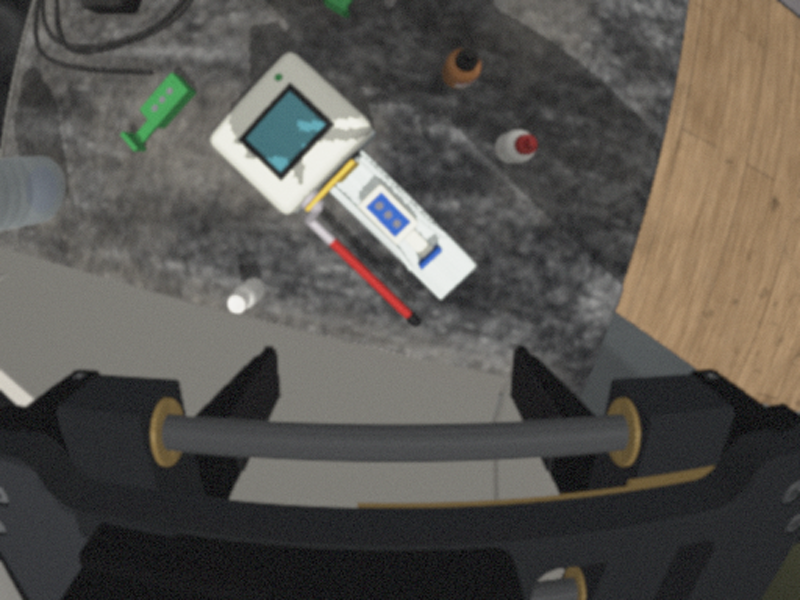

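Emit:
carry_out --steps '[{"grip":1,"linear":[0,0,0.03],"spin":0},{"grip":1,"linear":[0,0,0.06],"spin":0},{"grip":1,"linear":[0,0,0.09],"spin":0},{"grip":1,"linear":[0,0,0.12],"spin":0},{"grip":1,"linear":[0,0,0.135],"spin":0}]'

```text
time: 7.98
tool_pos: [0.5034, -0.2135, 0.0633]
orientation: [-0.123, 0.992, 0.001, -0.001]
wrist_force: [0.1, 0.4, 0.7]
opening: 0.999
```

Emit:
carry_out --steps '[{"grip":1,"linear":[0,0,0.02],"spin":0},{"grip":1,"linear":[0,0,0.04],"spin":0},{"grip":1,"linear":[0,0,0.05],"spin":0},{"grip":1,"linear":[0,0,0.05],"spin":0}]'

```text
time: 8.48
tool_pos: [0.5042, -0.2134, 0.0142]
orientation: [-0.124, 0.992, 0.0, -0.001]
wrist_force: [-0.6, 0.2, -0.6]
opening: 0.997
```

Run:
```python
from h import *
o=arm.get_obs();print(o['time'],o['tool_pos'],rd(o['tool_pos']),o['wrist_force'],np.round(o['q'],2))
p,d=shot('wrist','w2.png')
cv2.imwrite('pics/w2b.png',cv2.resize(p[:,:,::-1],(800,600),interpolation=cv2.INTER_CUBIC))
for y in (-4,0):plan(-107,y,45,56)
plan(-107,-4,45,54);plan(-65,-4,45,54);plan(-60,-4,54,48);plan(-50,-4,63,42);plan(-40,-4,74,36);plan(-30,-4,85,32);plan(-21,-4,93,30)
```

```text
8.475 [ 0.50417827 -0.21342087  0.01423479] [-84.71761686  27.8244387 ] [-0.6159061   0.2480747  -0.60232827] [-0.5   0.08  2.01  0.    1.05  2.4 ]
xp-107 phi45 G56 g=0.589 lin [0.0128 0.0017 0.0001] spin -0.0 Aminy 32.8 Afront -58.9 Btop 7.3 bodyY -0.1568
xp-107 phi45 G56 g=0.589 lin [0.0099 0.0046 0.0001] spin -0.0 Aminy 36.8 Afront -58.9 Btop 11.3 bodyY -0.1533
xp-107 phi45 G54 g=0.568 lin [0.0138 0.0017 0.0001] spin -0.0 Aminy 31.4 Afront -60.3 Btop 7.3 bodyY -0.157
xp-65 phi45 G54 g=0.568 lin [-0.0159 -0.028   0.0001] spin -0.0 Aminy 31.4 Afront -18.3 Btop 7.3 bodyY -0.1785
xp-60 phi54 G48 g=0.505 lin [-0.0159 -0.0266  0.0001] spin -0.157 Aminy 33.8 Afront -24.7 Btop 6.7 bodyY -0.1657
xp-50 phi63 G42 g=0.442 lin [-0.019  -0.03    0.0001] spin -0.314 Aminy 34.2 Afront -25.5 Btop 5.9 bodyY -0.1585
xp-40 phi74 G36 g=0.379 lin [-0.0216 -0.034   0.0001] spin -0.506 Aminy 33.6 Afront -26.8 Btop 4.5 bodyY -0.1525
xp-30 phi85 G32 g=0.337 lin [-0.0251 -0.0391  0.0001] spin -0.698 Aminy 33.0 Afront -26.2 Btop 2.8 bodyY -0.1506
xp-21 phi93 G30 g=0.316 lin [-0.0293 -0.0446  0.0001] spin -0.838 Aminy 31.4 Afront -23.2 Btop 2.5 bodyY -0.1528
```

View pics/w2b.png

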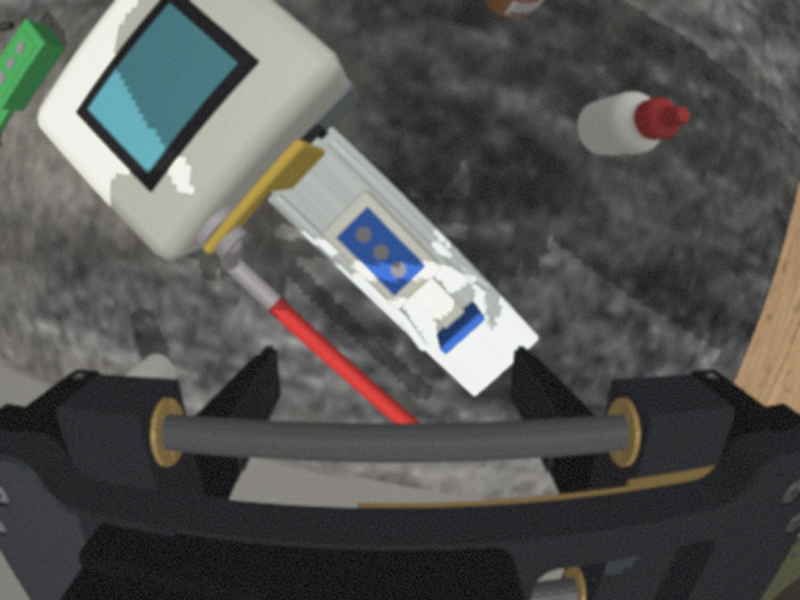

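Emit:
carry_out --newtons 30 --steps '[{"grip":0.9,"linear":[0.003,0,0],"spin":0},{"grip":0.8,"linear":[0.006,0.001,0],"spin":0},{"grip":0.7,"linear":[0.009,0.001,0],"spin":0},{"grip":0.6,"linear":[0.012,0.002,0],"spin":0},{"grip":0.575,"linear":[0.0135,0.002,0],"spin":0},{"grip":0.575,"linear":[0.0135,0.002,0],"spin":0},{"grip":0.575,"linear":[0.0135,0.002,0],"spin":0},{"grip":0.575,"linear":[0.0135,0.002,0],"spin":0}]'

```text
time: 9.52
tool_pos: [0.4912, -0.2151, 0.0152]
orientation: [-0.123, 0.992, -0.0, 0.0]
wrist_force: [0.6, -0.1, 0.1]
opening: 0.576
```

```bash
cat > look.py <<'E'
from h import *
import sys
o=arm.get_obs();print(o['time'],o['tool_pos'],rd(o['tool_pos']),o['wrist_force'],o['opening'])
p,d=shot('wrist',sys.argv[1]);P=wpts(o,d)
red=(p[...,0]>110)&(p[...,1]<60)&(p[...,2]<60);vv,uu=np.nonzero(red)
B=np.array([rd(watz(o,u,v,.025)) for u,v in zip(uu,vv)],np.float32);B=B[(abs(B[:,1]-38)<20)&(B[:,0]<0)&(B[:,0]>-140)]
if len(B)>20: print('bar',cv2.minAreaRect(B))
for l,z in (('thumb_plate',.015),('cartridge',.005)):
    for r in arm.spot_point(l,'wrist')[:2]: print(l,round(r['confidence'],2),rd(watz(o,*r['location'],z)).round(1))
cv2.imwrite('pics/v.png',cv2.resize(p[:,:,::-1],(800,600),interpolation=cv2.INTER_CUBIC))
E
python3 look.py w3.png; cp pics/v.png pics/v3.png; python3 -c "
from h import *
plan(-103,-4,45,55);plan(-85,-4,45,55);plan(-70,-4,45,55)"
```

```text
9.525 [ 0.49119896 -0.21512148  0.015171  ] [-94.99553767  19.71772741] [ 0.64027782 -0.14923657  0.13624081] 0.5762688553871127
bar ((-74.50315856933594, 46.85637664794922), (85.03672790527344, 8.219478607177734), 0.3394772410392761)
thumb_plate 0.88 [-98.   3.]
cartridge 0.86 [-49.   -1.9]
xp-103 phi45 G55 g=0.579 lin [-0.0031 -0.0031  0.0001] spin -0.0 Aminy 32.1 Afront -55.6 Btop 7.3 bodyY -0.159
xp-85 phi45 G55 g=0.579 lin [-0.0159 -0.0159  0.0001] spin -0.0 Aminy 32.1 Afront -37.6 Btop 7.3 bodyY -0.1682
xp-70 phi45 G55 g=0.579 lin [-0.0265 -0.0265  0.0001] spin -0.0 Aminy 32.1 Afront -22.6 Btop 7.3 bodyY -0.1759
```

View pics/v3.png

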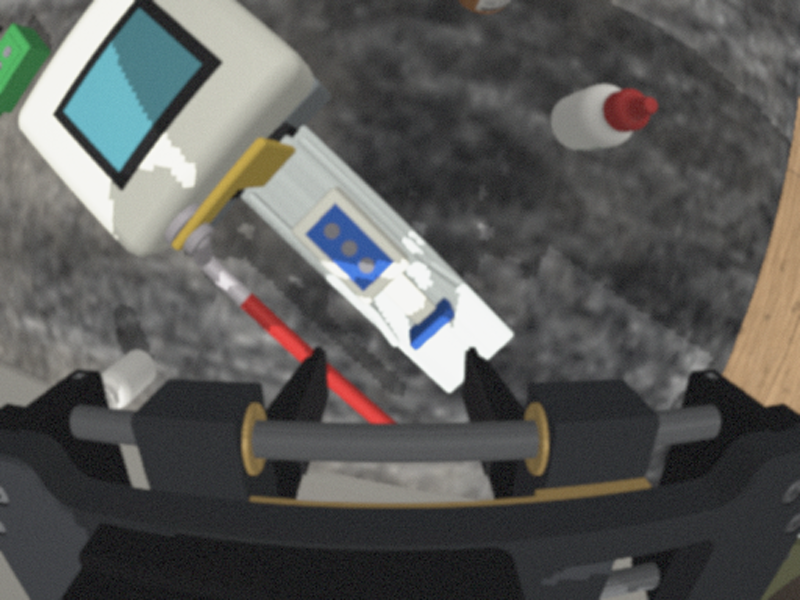

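Run:
```python
from h import *
c=arm.camera_params('wrist');K=c['K'];T=np.linalg.inv(np.array(c['tool_from_camera']))
def pr(X):
    q=T[:3,:3]@X+T[:3,3];r=np.hypot(q[0],q[1]);a=np.arctan2(r,q[2]);return (np.array([K[0,2]+K[0,0]*a*q[0]/r,K[1,2]+K[0,0]*a*q[1]/r])/.64).round()
for nm,x in(('Ain',-.027),('Aout',-.039),('Bin',.027),('Bout',.039)):
    print(nm,[(z,y,pr(np.array([x,y,z])).tolist()) for z in(0,-.02,-.06) for y in(-.01,.01)])
o=arm.get_obs();R=Ro.from_quat(o['orientation']).as_matrix()
for x in(-110,-70,-40):
    W=np.array([*w(x,47),.027]);print('bar',x,pr(R.T@(W-o['tool_pos'])), (R.T@(W-o['tool_pos'])).round(3))
d=np.load('pics/w3.png.npy')
P=wpts(o,d);
for u,v in((320,355),(310,380),(300,400),(475,355),(485,390)): 
    q=P[int(v*.64),int(u*.64)];print(u,v,(R.T@(q-o['tool_pos'])).round(3))
```

```text
Ain [(0, -0.01, [335.0, 328.0]), (0, 0.01, [337.0, 368.0]), (-0.02, -0.01, [329.0, 343.0]), (-0.02, 0.01, [331.0, 387.0]), (-0.06, -0.01, [313.0, 386.0]), (-0.06, 0.01, [317.0, 438.0])]
Aout [(0, -0.01, [309.0, 327.0]), (0, 0.01, [311.0, 368.0]), (-0.02, -0.01, [300.0, 343.0]), (-0.02, 0.01, [303.0, 387.0]), (-0.06, -0.01, [278.0, 385.0]), (-0.06, 0.01, [283.0, 436.0])]
Bin [(0, -0.01, [456.0, 328.0]), (0, 0.01, [454.0, 369.0]), (-0.02, -0.01, [462.0, 343.0]), (-0.02, 0.01, [459.0, 388.0]), (-0.06, -0.01, [478.0, 386.0]), (-0.06, 0.01, [474.0, 438.0])]
Bout [(0, -0.01, [482.0, 327.0]), (0, 0.01, [479.0, 368.0]), (-0.02, -0.01, [490.0, 343.0]), (-0.02, 0.01, [487.0, 387.0]), (-0.06, -0.01, [513.0, 385.0]), (-0.06, 0.01, [507.0, 437.0])]
bar -110 [376. 419.] [-0.009  0.03  -0.012]
bar -70 [310. 361.] [-0.037  0.002 -0.012]
bar -40 [259. 315.] [-0.058 -0.02  -0.012]
320 355 [-0.029 -0.011 -0.034]
310 380 [-0.029 -0.01  -0.055]
300 400 [-0.029 -0.011 -0.072]
475 355 [ 0.03  -0.011 -0.035]
485 390 [ 0.029 -0.01  -0.062]
```

Run:
```python
import cv2
p=cv2.imread('pics/w3.png');c=p[180:280,170:330]
cv2.imwrite('pics/z3.png',cv2.resize(cv2.convertScaleAbs(c,alpha=1.6,beta=15),(800,500),interpolation=cv2.INTER_CUBIC))
```

```text
(no output)
```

View pics/z3.png

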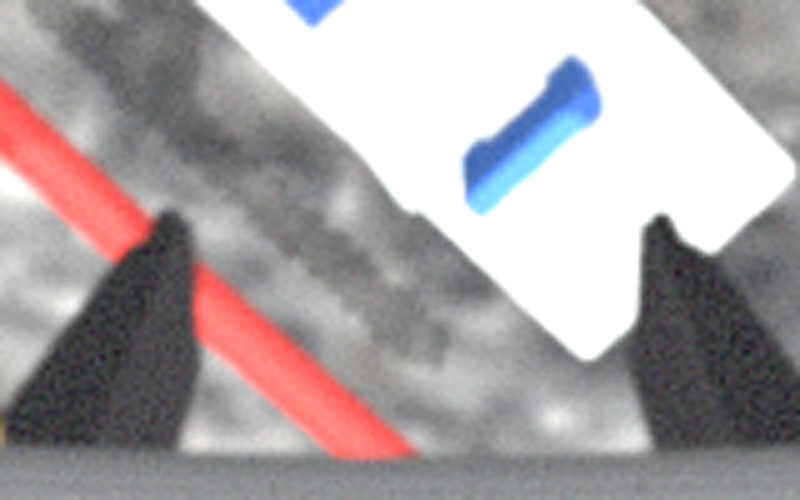

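Run:
```python
from h import *
o=arm.get_obs();R=Ro.from_quat(o['orientation']).as_matrix();P=wpts(o,np.load('pics/w3.png.npy'));L=((P-o['tool_pos'])@R*1000).round().astype(int)
for v in range(220,244,2): print(v,[L[v,u].tolist() for u in range(199,212,2)])
c=arm.camera_params('side');K=np.array(c['K']);
p,d=shot('side','s3.png');u,v=proj('side',o['tool_pos']);print(u,v)
u,v=int(u),int(v);cv2.imwrite('pics/s3b.png',cv2.resize(p[v-60:v+40,u-70:u+70,::-1],(800,571),interpolation=cv2.INTER_CUBIC))
```

```text
220 [[-42, 4, 17], [-40, 4, 16], [-38, 4, 16], [-37, 4, 17], [-35, 4, 16], [-34, 4, 16], [-32, 4, 18]]
222 [[-42, 6, 16], [-40, 6, 17], [-31, -11, -27], [-30, -11, -26], [-35, 6, 16], [-34, 6, 17], [-32, 5, 16]]
224 [[-36, -3, -11], [-31, -11, -31], [-30, -11, -31], [-29, -11, -31], [-28, -10, -27], [-34, 8, 17], [-32, 7, 16]]
226 [[-36, -3, -12], [-31, -11, -34], [-30, -11, -33], [-29, -10, -31], [-28, -10, -30], [-34, 9, 15], [-32, 9, 16]]
228 [[-32, -11, -36], [-30, -11, -37], [-29, -11, -37], [-29, -10, -34], [-27, -9, -32], [-34, 11, 17], [-32, 10, 16]]
230 [[-31, -11, -41], [-30, -11, -39], [-29, -10, -38], [-28, -10, -37], [-27, -9, -34], [-27, -5, -26], [-33, 12, 16]]
232 [[-30, -12, -44], [-29, -11, -42], [-29, -10, -40], [-28, -9, -39], [-27, -7, -34], [-27, -4, -26], [-33, 14, 15]]
234 [[-30, -12, -47], [-29, -11, -45], [-28, -10, -43], [-28, -9, -40], [-27, -6, -34], [-27, -3, -28], [-28, 3, -12]]
236 [[-30, -11, -48], [-29, -11, -47], [-28, -10, -46], [-27, -8, -42], [-27, -5, -34], [-28, -1, -26], [-28, 4, -13]]
238 [[-29, -11, -51], [-28, -10, -49], [-28, -9, -47], [-27, -7, -42], [-27, -4, -35], [-27, 0, -27], [-28, 5, -14]]
240 [[-29, -10, -52], [-28, -10, -51], [-27, -9, -48], [-28, -6, -41], [-28, -2, -34], [-27, 1, -28], [-28, 7, -15]]
242 [[-29, -10, -53], [-28, -9, -52], [-28, -7, -47], [-28, -5, -42], [-27, -2, -35], [-27, 2, -28], [-28, 8, -15]]
188.25288128897503 228.1338894346897
```

View pics/s3b.png

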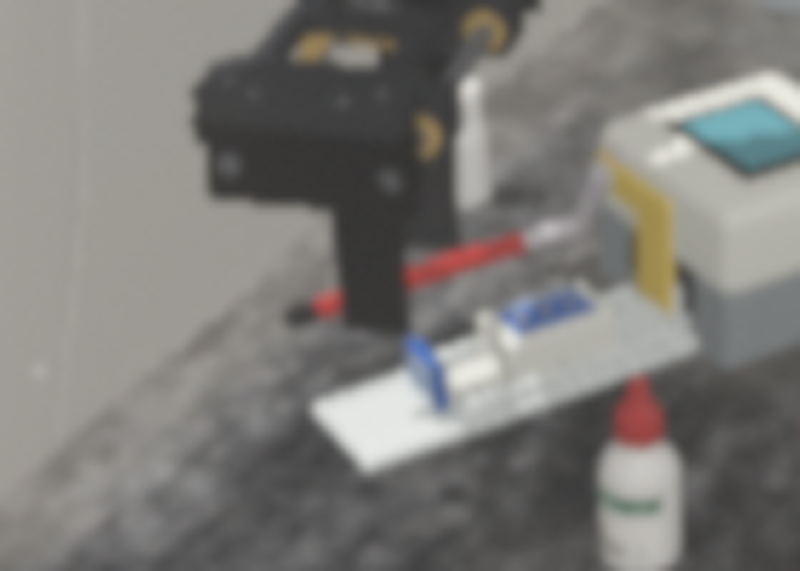

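Run:
```python
from h import *
o=arm.get_obs();p=cv2.imread('pics/s3.png');d=np.load('pics/s3.png.npy')
u0,v0=188-70,228-60;s=140/800
R=Ro.from_quat(o['orientation']).as_matrix()
for x in(350,375,395):
  for y in(100,150,180,190,200,230,280,310,320,325,330,335,345):
    u,v=round(u0+x*s),round(v0+y*s);q=deproj('side',u,v,d[v,u]);print(x,y,((q-o['tool_pos'])@R*1000).round().astype(int).tolist(),p[v,u].tolist())
for x,y in((220,150),(220,180),(220,192),(260,150),(260,190),(300,195),(300,205),(425,200),(430,235),(430,242)):
    u,v=round(u0+x*s),round(v0+y*s);q=deproj('side',u,v,d[v,u]);print('b',x,y,((q-o['tool_pos'])@R*1000).round().astype(int).tolist(),p[v,u].tolist())
```

```text
350 100 [88, -19, -146] [70, 69, 69]
350 150 [89, -18, -130] [52, 53, 54]
350 180 [80, -14, -114] [53, 54, 55]
350 190 [81, -14, -112] [53, 54, 55]
350 200 [81, -14, -107] [53, 54, 55]
350 230 [34, 4, -68] [53, 53, 55]
350 280 [35, 5, -48] [55, 56, 57]
350 310 [29, 8, -33] [57, 57, 61]
350 320 [32, 7, -30] [64, 65, 66]
350 325 [31, 8, -26] [81, 81, 82]
350 330 [-27, 30, 15] [99, 98, 100]
350 335 [-23, 29, 15] [101, 101, 102]
350 345 [-19, 28, 15] [96, 95, 96]
375 100 [87, -28, -146] [68, 67, 67]
375 150 [89, -28, -132] [52, 53, 54]
375 180 [81, -24, -115] [67, 67, 68]
375 190 [80, -24, -112] [60, 60, 61]
375 200 [81, -24, -109] [53, 54, 55]
375 230 [38, -7, -72] [54, 55, 56]
375 280 [35, -5, -49] [54, 55, 56]
375 310 [35, -4, -37] [55, 57, 57]
375 320 [33, -3, -31] [57, 58, 58]
375 325 [30, -2, -27] [65, 65, 66]
375 330 [-27, 19, 14] [79, 79, 79]
375 335 [-25, 18, 16] [93, 93, 94]
375 345 [-22, 17, 16] [101, 101, 101]
395 100 [86, -33, -147] [64, 63, 64]
395 150 [89, -33, -132] [52, 52, 53]
395 180 [82, -30, -116] [77, 77, 77]
395 190 [83, -30, -115] [68, 68, 69]
395 200 [82, -30, -110] [54, 55, 55]
395 230 [37, -13, -72] [52, 54, 55]
395 280 [36, -12, -51] [53, 55, 62]
395 310 [32, -9, -36] [57, 57, 58]
395 320 [31, -9, -31] [57, 57, 58]
395 325 [30, -8, -28] [61, 61, 62]
395 330 [-32, 14, 16] [74, 73, 74]
395 335 [-25, 11, 14] [90, 87, 86]
395 345 [-21, 10, 14] [96, 93, 93]
b 220 150 [82, 27, -122] [64, 65, 66]
b 220 180 [81, 29, -109] [59, 60, 61]
b 220 192 [83, 29, -106] [90, 93, 96]
b 260 150 [82, 12, -124] [54, 56, 57]
b 260 190 [81, 14, -109] [55, 56, 57]
b 300 195 [82, 2, -108] [59, 61, 62]
b 300 205 [-57, 58, -20] [119, 124, 127]
b 425 200 [-27, -3, -46] [61, 61, 62]
b 430 235 [-28, -4, -31] [63, 63, 64]
b 430 242 [-29, -3, -28] [68, 68, 70]
```

Emit:
carry_out --steps '[{"grip":0.75,"linear":[-0.005,-0.001,0],"spin":0},{"grip":0.9,"linear":[-0.01,-0.001,0],"spin":0},{"grip":1,"linear":[-0.0135,-0.002,0],"spin":0},{"grip":1,"linear":[-0.0135,-0.002,0],"spin":0},{"grip":1,"linear":[-0.0135,-0.002,0],"spin":0},{"grip":1,"linear":[-0.0135,-0.002,0.01],"spin":0},{"grip":1,"linear":[-0.0135,-0.002,0.02],"spin":0},{"grip":1,"linear":[-0.0135,-0.002,0.027],"spin":0},{"grip":1,"linear":[-0.0135,-0.002,0.027],"spin":0}]'

```text
time: 10.85
tool_pos: [0.5038, -0.2133, -0.0131]
orientation: [-0.123, 0.992, 0.001, -0.001]
wrist_force: [0.4, -0.3, -0.6]
opening: 0.999
```

```bash
python3 look.py w4.png;python3 -c "
from h import *
plan(-107,-4,45,55,-12)"
```

```text
10.85 [ 0.50383489 -0.21328673 -0.01305819] [-85.08125059  27.76383596] [ 0.41311432 -0.31494814 -0.63462464] 0.998944006517424
bar ((-77.06950378417969, 46.9486198425293), (90.01765441894531, 8.472321510314941), 0.11216257512569427)
thumb_plate 0.84 [-99.6  -0.3]
cartridge 0.95 [-48.8  -2. ]
cartridge 0.79 [160.7  59.9]
xp-107 phi45 G55 g=0.579 lin [0.0134 0.0019 0.0004] spin -0.0 Aminy 32.1 Afront -59.6 Btop 7.3 bodyY -0.1569
```

Emit:
carry_out --newtons 30 --steps '[{"grip":0.9,"linear":[0.003,0,0],"spin":0},{"grip":0.8,"linear":[0.006,0.001,0],"spin":0},{"grip":0.7,"linear":[0.009,0.001,0],"spin":0},{"grip":0.62,"linear":[0.012,0.002,0],"spin":0},{"grip":0.575,"linear":[0.0135,0.002,0],"spin":0},{"grip":0.575,"linear":[0.0135,0.002,0],"spin":0},{"grip":0.575,"linear":[0.0135,0.002,0],"spin":0},{"grip":0.575,"linear":[0.0135,0.002,0],"spin":0}]'

```text
time: 12.0
tool_pos: [0.4915, -0.2153, -0.0116]
orientation: [-0.123, 0.992, -0.0, 0.0]
wrist_force: [3.8, 2.3, -0.0]
opening: 0.576
```

```bash
python3 look.py w5.png;python3 -c "
from h import *
plan(-103,-4,45,55,-12);plan(-85,-4,45,55,-12);plan(-70,-4,45,55,-12)"
```

```text
12.0 [ 0.49150746 -0.2152624  -0.01157362] [-94.65839706  19.75464016] [ 3.79343134  2.32080416 -0.04855694] 0.5762102469252204
bar ((-72.85005950927734, 28.23664093017578), (81.4801025390625, 8.519661903381348), 0.2326514571905136)
thumb_plate 0.81 [-97.3   0.8]
thumb_plate 0.75 [-1.8  0.7]
cartridge 0.72 [-49.7  -1.1]
xp-103 phi45 G55 g=0.579 lin [-0.0028 -0.0029  0.0004] spin -0.0 Aminy 32.1 Afront -55.6 Btop 7.3 bodyY -0.159
xp-85 phi45 G55 g=0.579 lin [-0.0155 -0.0156  0.0005] spin -0.0 Aminy 32.1 Afront -37.6 Btop 7.3 bodyY -0.1682
xp-70 phi45 G55 g=0.579 lin [-0.0261 -0.0262  0.0005] spin -0.0 Aminy 32.1 Afront -22.6 Btop 7.3 bodyY -0.1759
```

View pics/v.png

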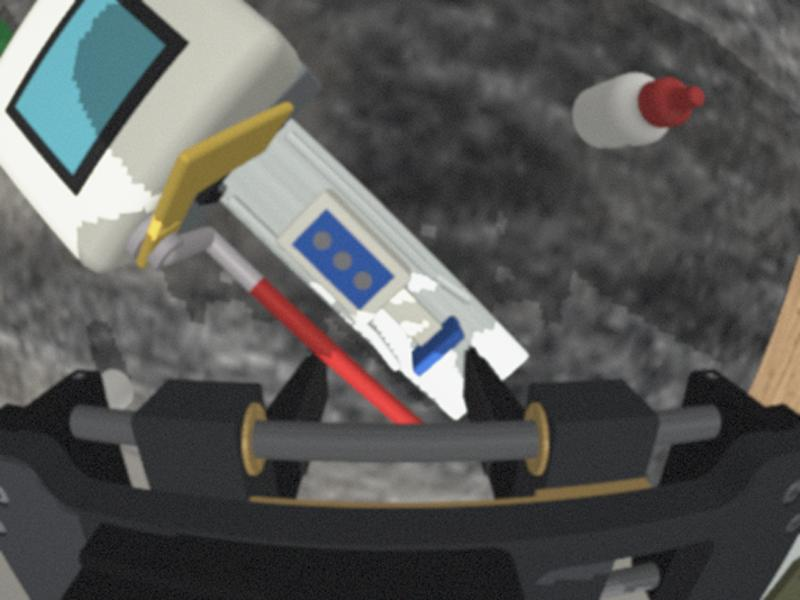

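Emit:
carry_out --steps '[{"grip":0.575,"linear":[-0.0035,-0.0035,0],"spin":0},{"grip":0.575,"linear":[-0.007,-0.007,0],"spin":0},{"grip":0.575,"linear":[-0.0105,-0.0105,0],"spin":0},{"grip":0.575,"linear":[-0.014,-0.014,0],"spin":0},{"grip":0.575,"linear":[-0.0175,-0.0175,0],"spin":0},{"grip":0.575,"linear":[-0.021,-0.021,0],"spin":0},{"grip":0.575,"linear":[-0.0225,-0.0225,0],"spin":0},{"grip":0.575,"linear":[-0.0225,-0.0225,0],"spin":0}]'

```text
time: 13.15
tool_pos: [0.5175, -0.2309, -0.0128]
orientation: [-0.124, 0.992, 0.001, -0.001]
wrist_force: [-0.6, 4.3, -1.9]
opening: 0.574
```

```bash
python3 look.py w6.png;python3 -c "
from h import *
plan(-72,-4,47,53,-12);plan(-66,-4,52,48,-12);plan(-60,-4,57,45,-12);plan(-54,-4,62,41,-12);plan(-48,-4,67,38,-12);plan(-42,-4,73,35,-12);plan(-36,-4,80,32,-12);plan(-30,-4,87,30,-12);plan(-24,-4,92,30,-12);plan(-21,-4,93,30,-12)"
```

```text
13.15 [ 0.5175392  -0.23088249 -0.01281155] [-64.30001456  19.66698386] [-0.56787801  4.28826011 -1.93151325] 0.5741696135469888
bar ((-75.65602111816406, 27.915477752685547), (87.65697479248047, 8.501791954040527), 0.41757768392562866)
thumb_plate 0.93 [-74.1   0.9]
cartridge 0.78 [-25.3   0.1]
cartridge 0.63 [163.8  58.5]
xp-72 phi47 G53 g=0.558 lin [-0.0022 -0.0021 -0.0007] spin -0.035 Aminy 32.3 Afront -27.7 Btop 7.2 bodyY -0.1712
xp-66 phi52 G48 g=0.505 lin [-0.0036 -0.0037 -0.0007] spin -0.122 Aminy 32.4 Afront -29.1 Btop 6.9 bodyY -0.1661
xp-60 phi57 G45 g=0.474 lin [-0.0059 -0.0056 -0.0007] spin -0.21 Aminy 33.3 Afront -29.0 Btop 6.5 bodyY -0.1615
xp-54 phi62 G41 g=0.432 lin [-0.0076 -0.008  -0.0007] spin -0.297 Aminy 32.8 Afront -29.1 Btop 6.0 bodyY -0.1581
xp-48 phi67 G38 g=0.400 lin [-0.0098 -0.0107 -0.0007] spin -0.384 Aminy 32.6 Afront -28.5 Btop 5.4 bodyY -0.1555
xp-42 phi73 G35 g=0.368 lin [-0.0118 -0.0135 -0.0007] spin -0.489 Aminy 32.3 Afront -28.3 Btop 4.7 bodyY -0.1528
xp-36 phi80 G32 g=0.337 lin [-0.0136 -0.0164 -0.0007] spin -0.611 Aminy 31.7 Afront -28.4 Btop 3.6 bodyY -0.1508
xp-30 phi87 G30 g=0.316 lin [-0.0158 -0.0196 -0.0007] spin -0.733 Aminy 31.4 Afront -27.8 Btop 2.5 bodyY -0.1504
xp-24 phi92 G30 g=0.316 lin [-0.0191 -0.0229 -0.0007] spin -0.82 Aminy 31.6 Afront -25.5 Btop 2.3 bodyY -0.1515
xp-21 phi93 G30 g=0.316 lin [-0.0211 -0.0249 -0.0008] spin -0.838 Aminy 31.4 Afront -23.2 Btop 2.5 bodyY -0.1528
```

Emit:
carry_out --steps '[{"grip":0.56,"linear":[-0.0022,-0.0021,0],"spin":-0.035},{"grip":0.53,"linear":[-0.0029,-0.0029,0],"spin":-0.08},{"grip":0.51,"linear":[-0.0036,-0.0037,0],"spin":-0.122},{"grip":0.49,"linear":[-0.0048,-0.0047,0],"spin":-0.166},{"grip":0.47,"linear":[-0.0059,-0.0056,0],"spin":-0.21},{"grip":0.45,"linear":[-0.0068,-0.0068,0],"spin":-0.254},{"grip":0.435,"linear":[-0.0076,-0.008,0],"spin":-0.297},{"grip":0.415,"linear":[-0.0087,-0.0094,0],"spin":-0.34},{"grip":0.4,"linear":[-0.0098,-0.0107,0],"spin":-0.384},{"grip":0.4,"linear":[-0.0098,-0.0107,0],"spin":-0.384}]'

```text
time: 14.55
tool_pos: [0.5305, -0.2393, -0.0119]
orientation: [-0.311, 0.951, 0.0, -0.0]
wrist_force: [-1.6, 5.4, -0.0]
opening: 0.403
```

```bash
python3 look.py w7.png;python3 -c "
from h import *
plan(-48,-4,67,38,-12);plan(-42,-4,73,35,-12);plan(-36,-4,80,32,-12);plan(-30,-4,87,30,-12);plan(-24,-4,92,30,-12);plan(-21,-4,93,30,-12)"
```

```text
14.55 [ 0.53046622 -0.23932947 -0.01189493] [-48.87101233  19.03054535] [-1.64100601  5.41528421 -0.0312132 ] 0.40315227135654735
bar ((-69.1684799194336, 29.222511291503906), (7.955292224884033, 75.77486419677734), 89.8172836303711)
thumb_plate 0.96 [-44.1   3.9]
thumb_plate 0.83 [164.  107.4]
cartridge 0.85 [ 4.4 -0.4]
xp-48 phi67 G38 g=0.400 lin [0.0004 0.0008 0.0001] spin -0.001 Aminy 32.6 Afront -28.5 Btop 5.4 bodyY -0.1555
xp-42 phi73 G35 g=0.368 lin [-0.0004 -0.0025  0.0001] spin -0.105 Aminy 32.3 Afront -28.3 Btop 4.7 bodyY -0.1528
xp-36 phi80 G32 g=0.337 lin [-0.001  -0.0059  0.0001] spin -0.227 Aminy 31.7 Afront -28.4 Btop 3.6 bodyY -0.1508
xp-30 phi87 G30 g=0.316 lin [-0.0019 -0.0097  0.0001] spin -0.35 Aminy 31.4 Afront -27.8 Btop 2.5 bodyY -0.1504
xp-24 phi92 G30 g=0.316 lin [-0.0037 -0.014   0.0001] spin -0.437 Aminy 31.6 Afront -25.5 Btop 2.3 bodyY -0.1515
xp-21 phi93 G30 g=0.316 lin [-0.0048 -0.0165  0.0001] spin -0.454 Aminy 31.4 Afront -23.2 Btop 2.5 bodyY -0.1528
```

View pics/v.png

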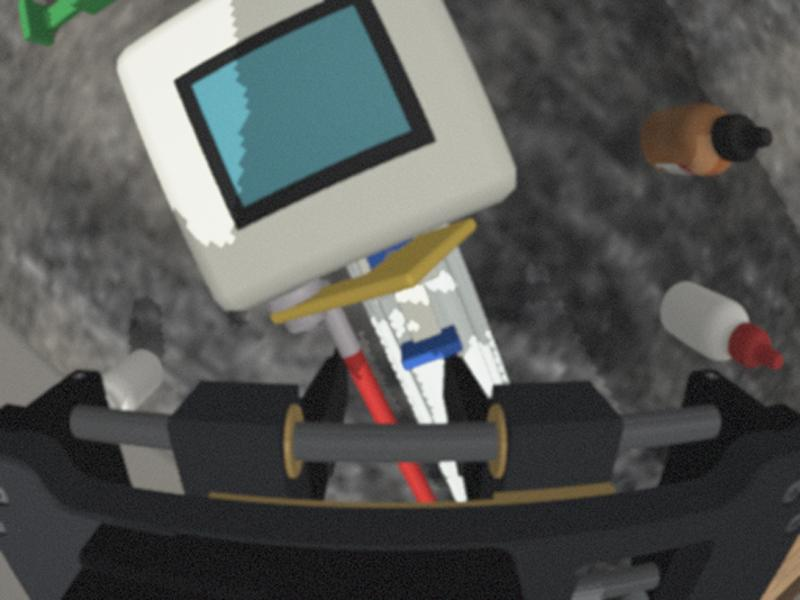

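Emit:
carry_out --steps '[{"grip":0.385,"linear":[0,-0.0012,0],"spin":-0.05},{"grip":0.37,"linear":[-0.0004,-0.0025,0],"spin":-0.105},{"grip":0.355,"linear":[-0.0007,-0.0042,0],"spin":-0.166},{"grip":0.34,"linear":[-0.001,-0.0059,0],"spin":-0.227},{"grip":0.33,"linear":[-0.0015,-0.0078,0],"spin":-0.29},{"grip":0.32,"linear":[-0.0019,-0.0097,0],"spin":-0.35},{"grip":0.316,"linear":[-0.0028,-0.0119,0],"spin":-0.4},{"grip":0.316,"linear":[-0.0037,-0.014,0],"spin":-0.437},{"grip":0.316,"linear":[-0.0037,-0.014,0],"spin":-0.437}]'

```text
time: 15.82
tool_pos: [0.542, -0.2485, -0.0117]
orientation: [-0.509, 0.861, -0.0, 0.0]
wrist_force: [-0.7, 4.0, -0.2]
opening: 0.32
```

```bash
python3 look.py w8.png;python3 -c "
from h import *
plan(-24,-4,92,30,-12);plan(-22,-4,93,30,-12);plan(-21,-4,93,30,-12);plan(-20,-4,93,30,-12)"
```

```text
15.825 [ 0.54197722 -0.24854699 -0.01171693] [-34.26375451  17.00719261] [-0.67311873  3.95492466 -0.2075802 ] 0.3197796516570969
bar ((-61.69505310058594, 28.401905059814453), (7.3961501121521, 59.85660934448242), 89.9124755859375)
thumb_plate 0.58 [-20.   2.]
cartridge 0.57 [ 117.  -144.8]
xp-24 phi92 G30 g=0.316 lin [-0.      0.0002  0.0003] spin -0.0 Aminy 31.6 Afront -25.5 Btop 2.3 bodyY -0.1515
xp-22 phi93 G30 g=0.316 lin [ 0.0001 -0.0015  0.0003] spin -0.018 Aminy 31.4 Afront -24.2 Btop 2.5 bodyY -0.1522
xp-21 phi93 G30 g=0.316 lin [ 0.0001 -0.0025  0.0003] spin -0.018 Aminy 31.4 Afront -23.2 Btop 2.5 bodyY -0.1528
xp-20 phi93 G30 g=0.316 lin [ 0.0001 -0.0035  0.0003] spin -0.018 Aminy 31.4 Afront -22.2 Btop 2.5 bodyY -0.1533
```

Emit:
carry_out --steps '[{"grip":0.316,"linear":[0,-0.001,0],"spin":0},{"grip":0.316,"linear":[0,-0.002,0],"spin":0},{"grip":0.316,"linear":[0,-0.0025,0],"spin":0},{"grip":0.316,"linear":[0,-0.0025,0],"spin":0}]'

```text
time: 16.48
tool_pos: [0.543, -0.2492, -0.0118]
orientation: [-0.509, 0.861, 0.001, -0.001]
wrist_force: [-3.5, 5.8, 2.8]
opening: 0.318
```

```bash
python3 look.py w9.png;python3 -c "
from h import *
f=arm.get_obs()['wrist_force'];print(f[:2]@EX,f[:2]@EY)
plan(-21,-4,92,30,-12)"
```

```text
16.475 [ 0.54299282 -0.24916209 -0.01176189] [-33.0764414   16.99888024] [-3.52003429  5.83589398  2.84465975] 0.3177528963559476
bar ((-60.783870697021484, 28.419998168945312), (7.421148300170898, 59.382816314697266), 89.94222259521484)
thumb_plate 0.87 [108.1 -91.5]
thumb_plate 0.68 [-19.1   3.9]
cartridge 0.88 [ 118.8 -142.6]
-6.966444779031915 3.242113751502285
xp-21 phi92 G30 g=0.316 lin [ 0.0001 -0.0015  0.0002] spin -0.0 Aminy 31.6 Afront -22.5 Btop 2.3 bodyY -0.153
```

Emit:
carry_out --steps '[{"grip":0.316,"linear":[0,-0.001,0],"spin":0},{"grip":0.316,"linear":[0,-0.002,0],"spin":0},{"grip":0.316,"linear":[0,-0.002,0],"spin":0}]'

```text
time: 17.0
tool_pos: [0.543, -0.2491, -0.0119]
orientation: [-0.509, 0.861, 0.003, -0.002]
wrist_force: [-9.1, 10.4, 8.5]
opening: 0.316
```

```bash
python3 look.py w10.png;python3 - <<'E'
from h import *
o=arm.get_obs();f=o['wrist_force'];print(f[:2]@EX,f[:2]@EY)
p,d=shot('top','t10.png');u,v=proj('top',np.array([*w(-20,0),.02])).astype(int)
cv2.imwrite('pics/t10b.png',cv2.resize(p[v-40:v+40,u-50:u+50,::-1],(750,600),interpolation=cv2.INTER_CUBIC))
p,d=shot('side','s10.png');u,v=proj('side',np.array([*w(-20,0),.02])).astype(int)
cv2.imwrite('pics/s10b.png',cv2.resize(p[v-40:v+40,u-50:u+50,::-1],(750,600),interpolation=cv2.INTER_CUBIC))
E
```

```text
17.0 [ 0.54301693 -0.24914862 -0.01187286] [-33.0626275   17.02279861] [-9.08844243 10.35710104  8.46202964] 0.3161400551831894
bar ((-60.80659484863281, 28.45281982421875), (7.42974328994751, 58.633522033691406), 89.90619659423828)
thumb_plate 0.76 [107.2 -91.6]
thumb_plate 0.72 [-19.1   2.7]
cartridge 0.89 [ 116.5 -142.9]
-13.040153746215816 3.6259982843108647
```

View pics/s10b.png

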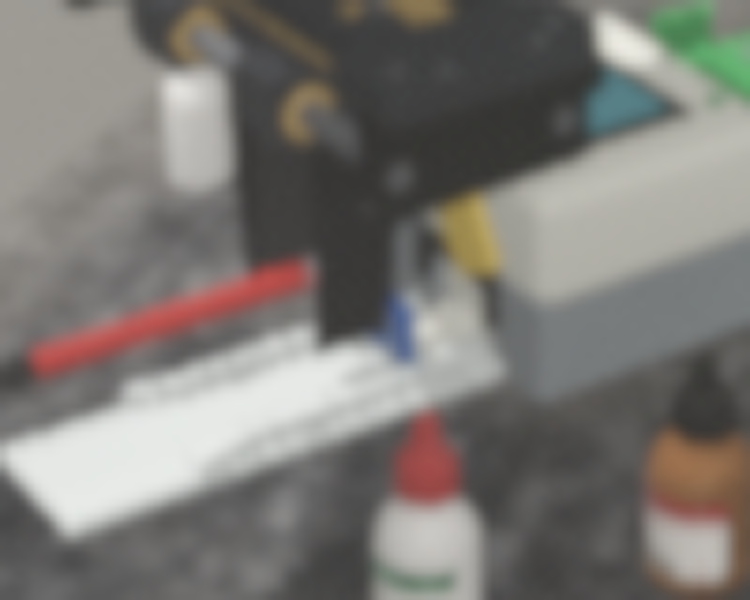

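Emit:
carry_out --steps '[{"grip":0.316,"linear":[0,0.004,0],"spin":0},{"grip":0.316,"linear":[0,0.009,0],"spin":0},{"grip":0.45,"linear":[0.001,0.011,0],"spin":0},{"grip":0.6,"linear":[0.003,0.011,0],"spin":0},{"grip":0.75,"linear":[0.005,0.011,0],"spin":0},{"grip":0.9,"linear":[0.007,0.011,0],"spin":0},{"grip":1,"linear":[0.008,0.011,0],"spin":0},{"grip":1,"linear":[0.008,0.011,0],"spin":0},{"grip":1,"linear":[0.008,0.011,0],"spin":0},{"grip":1,"linear":[0.008,0.011,0],"spin":0}]'

```text
time: 18.5
tool_pos: [0.5318, -0.2524, -0.0122]
orientation: [-0.509, 0.861, 0.0, -0.0]
wrist_force: [-1.1, -0.4, 0.2]
opening: 0.995
```

```bash
python3 look.py w11.png
```

```text
18.5 [ 0.53179438 -0.25241471 -0.0122288 ] [-41.02996811   8.47092254] [-1.07765097 -0.41018554  0.24595407] 0.9953503082677077
bar ((-68.14552307128906, 46.92250442504883), (69.9957046508789, 8.045955657958984), 0.34084832668304443)
thumb_plate 0.86 [107.5 -92.2]
thumb_plate 0.56 [-20.3   2.9]
cartridge 0.92 [ 116.  -142.9]
```

Bar is back at y=47 (closed), free of force. Now lift straight up and check.

Emit:
carry_out --steps '[{"grip":1,"linear":[0,0,-0.03],"spin":0},{"grip":1,"linear":[0,0,-0.07],"spin":0},{"grip":1,"linear":[0,0,-0.12],"spin":0},{"grip":1,"linear":[0,0,-0.17],"spin":0},{"grip":1,"linear":[0,0,-0.2],"spin":0},{"grip":1,"linear":[0,0,-0.2],"spin":0},{"grip":1,"linear":[0,0,-0.2],"spin":0}]'

```text
time: 19.52
tool_pos: [0.5315, -0.252, 0.1866]
orientation: [-0.509, 0.861, 0.001, -0.001]
wrist_force: [-0.2, 0.5, 0.1]
opening: 1.001
```

```bash
python3 look.py w12.png
python3 - <<'E'
from h import *
o=arm.get_obs();P=wpts(o,np.load('pics/w12.png.npy'));p=cv2.imread('pics/w12.png')[:,:,::-1].astype(int)
m=(p[...,2]>90)&(p[...,2]>p[...,0]+50);Q=P[m];r=np.array([[*rd(q),q[2]*1000] for q in Q]);k=(abs(r[:,1])<16)&(r[:,0]<0)&(r[:,0]>-60)
print(k.sum(),r[k].min(0).round(1),r[k].max(0).round(1)) if k.any() else print('no blue')
for l in('red_dropper','amber_dropper','white_vial'):
    arm.capture('top')
    for q in arm.spot_point(l,'top')[:1]:print(l,np.round(q['location']),q['confidence'])
E
```

```text
19.525 [ 0.53151465 -0.25196026  0.18657394] [-41.50293969   8.71804675] [-0.16644999  0.53404489  0.05312399] 1.0011511460043434
bar ((-78.9414291381836, 46.67698669433594), (85.32068634033203, 7.733502388000488), 0.4023924767971039)
thumb_plate 0.93 [110.5 -97.5]
thumb_plate 0.64 [-19.5   4.7]
cartridge 0.68 [ 118.6 -146.5]
cartridge 0.65 [166.8  60.4]
78 [-24.1  -8.8   2.6] [-15.9  13.3  25.2]
red_dropper [265. 263.] 0.56
amber_dropper [284. 234.] 0.52
```

View pics/v.png

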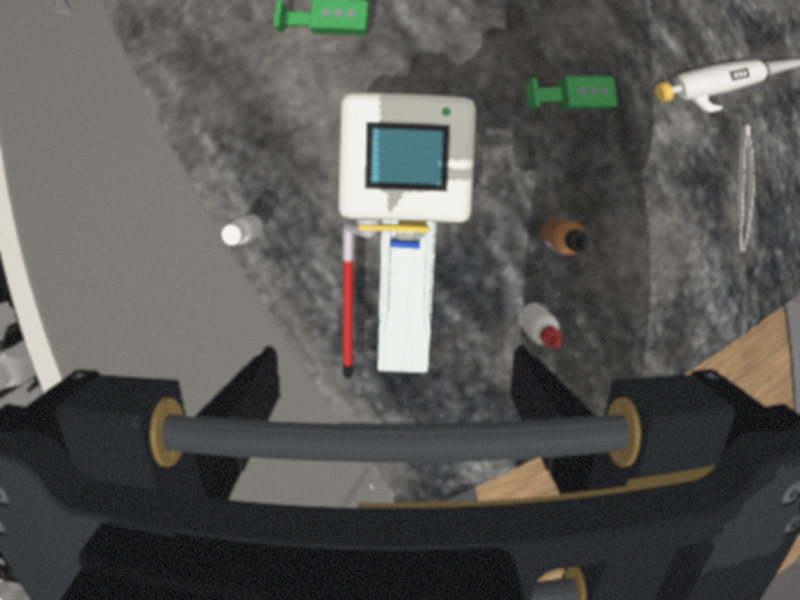

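```bash
python3 -c "
from h import *
print(arm.sign_off(),arm.get_obs()['time'])"
```

```text
the job is handed in; nothing more can be done
the job is handed in; nothing more can be done
```

The cartridge is in the reader against the stop, the shutter has sprung shut behind it, and I handed the job in at about 20 s. No verdict came back.

**How it went:** One finger pressed the red bar to about 0.6 rad with roughly 4 N and kept holding it. The other finger pushed the thumb plate along the lane while I turned the gripper so its body stayed clear of the analyser. I then backed off, opened the gripper and lifted straight up.

**Last checks:**
- **Cartridge home:** it stopped dead while the push rose to 13 N. The finger on the plate stood at about -22.7 mm, where -21.5 mm is fully home and -25.5 mm is the limit.
- **Thumb plate:** the final depth points on it lie between -24 and -16 mm, which fits the home position. The picture shows it sticking out in front.
- **Shutter:** the bar is back at y = 46.7 mm (closed is 47), and the yellow flap hangs across the lane.
- **Arm:** clear of everything, wrist force close to zero.
- **Bottles:** the droppers are within 1–2 pixels of their first positions in the top camera. The network did not report the white vial in that last top view, but it stands upright in the final wrist picture.

**What disagreed with the description:**
- **Finger length:** the fingertips end about 27 mm short of the stated TCP. My first press therefore passed above the bar without touching it, so I reopened, went 27 mm lower and pressed again.
- **Analyser position:** its side face appears at y = -0.144 m rather than -0.12, and its front starts nearer the robot than stated. I planned around the nearer side face.
- **Upward force:** I saw 8.5 N upward during the final push and did not explain it; it was gone after I backed off.

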